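# Screen detained goods through the detector gate

## Task

Switch the screening gate on with the rotary handle on top of it, then take every one of the goods waiting on the left (bottle, figurine, padlocks, flashlight, as many as are there) through the gap between the gate's two panels, keeping each low between the panels as it passes, and set it down on the black mat to the right, flat on the mat, the bottle and figurine upright. The gate must be on whenever something goes through it, and nothing may go round or over it; when everything rests on the mat, switch the gate off again. Leave the mug and the rubber stamp where they are.

Things in the scene. Friction and masses are not known exactly. Their poses are not given: they have to be found in the camera images.
- gate: fixed screening gate: two grey detector panels 110 mm high, 90 mm deep (along its y), with an open-topped gap 160 mm wide between them. Origin on the counter mid-gap; x runs across the gap from the near panel (x -120 to -80 mm) to the far one (x +80 to +165 mm); goods pass along y, from +y (waiting goods, robot's left) to -y (mat). Its line is y = 0. z up
- handle (a joint): isolator handle on top of the far panel, turning about a vertical axis: 0 = off (grip bar along the gate's x, across the lane), 1.5 rad = on (bar nearly along the gate's y, along the lane). On is clockwise seen from above. A spring detent holds it at each end and snaps it to the nearer end when let go; peak torque about 0.15 N m
- handle_grip (a point): on the handle's axis, in the middle of its red grip bar, 141 mm above the counter: bar 80 mm long, 16 mm wide, 34 mm high (from 123 to 157 mm above the counter), on a black disc of 64 mm diameter. The point's x axis runs along the bar
- mat: fixed black rubber mat 260 mm (x) by 320 mm (y), 2 mm thick, on the counter on the robot's right. Origin at the centre of its underside
- bottle: squat amber glass bottle standing upright, 62 mm diameter up to 58 mm height, then a neck and a 34 mm cap, 96 mm high in all. Origin at the centre of its underside, z up. May be absent
- figurine: blue ceramic figurine standing upright: base disc 62 mm diameter and 12 mm high, round body 44 mm diameter up to 66 mm, head with a hat above, 100 mm high. Origin at the centre of its underside, z up. May be absent
- padlock_a: brass padlock lying flat: body 58 x 52 x 26 mm, steel shackle (9 mm bar, 43 mm wide outside) reaching 66 mm from the origin towards the padlock's +x; grip it across the 52 mm width. Origin at the centre of the body's underside, z up. 0.35 kg. May be absent
- padlock_b: brass padlock lying flat: body 58 x 52 x 26 mm, steel shackle (9 mm bar, 43 mm wide outside) reaching 66 mm from the origin towards the padlock's +x; grip it across the 52 mm width. Origin at the centre of the body's underside, z up. 0.35 kg. The twin of the other. May be absent
- flashlight: red plastic flashlight lying down, 170 mm long along its x, barrel 36 mm thick, head (+x end) and tail collar 50 mm square with rounded corners so that it does not roll; barrel axis 25 mm above what it lies on, on whichever of the four sides. Too long to go crosswise through the gap. Origin on the level of its underside, mid-length, z up. May be absent
- mug: white mug 80 mm diameter, 90 mm high, a bystander beyond the waiting goods
- stamp: wooden rubber stamp, block 60 x 35 x 20 mm with a round upright grip, 70 mm high, a bystander beyond the mat
Not all that is in view belongs to the job. Several things have the shape of the figurine; the one meant has the colours described above.

How it is judged:
On the way, in this order (a step that is already met when the one before it is completed fails the run):
1. the gate is switched on (value of joint handle above 1.35 rad), for 0.2 s.
2. with the gate on, all the goods that are there rest on the mat, let go (value of joint handle above 1.2 rad and z of each of bottle, figurine, padlock_a, padlock_b in the frame of mat below 0.012 m and angle between each of bottle, figurine, padlock_a, padlock_b's own z axis and vertical below 0.2 rad and x of bottle in the frame of mat between -0.13 and 0.13 m and y of bottle in the frame of mat between -0.16 and 0.16 m and linear speed of each of bottle, figurine, padlock_a, padlock_b, flashlight below 0.03 m/s and contact force between the fingers and bottle below 0.2 N and x of figurine in the frame of mat between -0.13 and 0.13 m and y of figurine in the frame of mat between -0.16 and 0.16 m and contact force between the fingers and figurine below 0.2 N and x of padlock_a in the frame of mat between -0.13 and 0.13 m and y of padlock_a in the frame of mat between -0.16 and 0.16 m and contact force between the fingers and padlock_a below 0.2 N and x of padlock_b in the frame of mat between -0.13 and 0.13 m and y of padlock_b in the frame of mat between -0.16 and 0.16 m and contact force between the fingers and padlock_b below 0.2 N and angle between flashlight's own x axis and vertical between 1.37 and 1.77 rad and z of flashlight in the frame of mat below 0.056 m and x of flashlight in the frame of mat between -0.13 and 0.13 m and y of flashlight in the frame of mat between -0.16 and 0.16 m and contact force between the fingers and flashlight below 0.2 N), for 0.3 s.
3. the gate is switched off (value of joint handle below 0.15 rad), for 0.2 s.
At the end, for the whole second after the job is handed in: The handle is off (within 0.15 rad), and every one of the goods rests on the mat, released: its origin within the mat's edges and its underside on the mat (not stacked), bottle and figurine upright and padlocks flat to within 0.2 rad, flashlight lying on any of its four sides, still (value of joint handle below 0.15 rad and z of each of bottle, figurine, padlock_a, padlock_b in the frame of mat below 0.012 m and angle between each of bottle, figurine, padlock_a, padlock_b's own z axis and vertical below 0.2 rad and x of bottle in the frame of mat between -0.13 and 0.13 m and y of bottle in the frame of mat between -0.16 and 0.16 m and linear speed of each of bottle, figurine, padlock_a, padlock_b, flashlight below 0.03 m/s and contact force between the fingers and bottle below 0.2 N and x of figurine in the frame of mat between -0.13 and 0.13 m and y of figurine in the frame of mat between -0.16 and 0.16 m and contact force between the fingers and figurine below 0.2 N and x of padlock_a in the frame of mat between -0.13 and 0.13 m and y of padlock_a in the frame of mat between -0.16 and 0.16 m and contact force between the fingers and padlock_a below 0.2 N and x of padlock_b in the frame of mat between -0.13 and 0.13 m and y of padlock_b in the frame of mat between -0.16 and 0.16 m and contact force between the fingers and padlock_b below 0.2 N and angle between flashlight's own x axis and vertical between 1.37 and 1.77 rad and z of flashlight in the frame of mat below 0.056 m and x of flashlight in the frame of mat between -0.13 and 0.13 m and y of flashlight in the frame of mat between -0.16 and 0.16 m and contact force between the fingers and flashlight below 0.2 N); the robot touches nothing.
It fails at once if something crosses the gate's line while the gate is not on (value of joint handle below 1.2 rad and (y of bottle in the frame of gate between -0.025 and 0.025 m or y of figurine in the frame of gate between -0.025 and 0.025 m or y of padlock_a in the frame of gate between -0.025 and 0.025 m or y of padlock_b in the frame of gate between -0.025 and 0.025 m or y of flashlight in the frame of gate between -0.025 and 0.025 m)).
It fails at once if something is taken round the gate or over its panels instead of down between them (underside more than 70 mm up as it crosses) ((y of bottle in the frame of gate between -0.025 and 0.025 m and (x of bottle in the frame of gate above 0.08 m or x of bottle in the frame of gate below -0.08 m or height (world z) of bottle above 0.07 m)) or (y of figurine in the frame of gate between -0.025 and 0.025 m and (x of figurine in the frame of gate above 0.08 m or x of figurine in the frame of gate below -0.08 m or height (world z) of figurine above 0.07 m)) or (y of padlock_a in the frame of gate between -0.025 and 0.025 m and (x of padlock_a in the frame of gate above 0.08 m or x of padlock_a in the frame of gate below -0.08 m or height (world z) of padlock_a above 0.07 m)) or (y of padlock_b in the frame of gate between -0.025 and 0.025 m and (x of padlock_b in the frame of gate above 0.08 m or x of padlock_b in the frame of gate below -0.08 m or height (world z) of padlock_b above 0.07 m)) or (y of flashlight in the frame of gate between -0.025 and 0.025 m and (x of flashlight in the frame of gate above 0.08 m or x of flashlight in the frame of gate below -0.08 m or height (world z) of flashlight above 0.095 m))).
It fails at once if the mug or the stamp is knocked aside by more than 30 mm (distance of any of mug, stamp from where it was at the start of the episode above 0.03 m).
Of bottle, figurine, padlock_a, padlock_b, flashlight only 3 to 5 are there at a start; the rules pass over those that are not, and their reading is None.
At some moment in a run one of padlock_a, padlock_b, flashlight may be knocked a few centimetres aside while the robot is not near it.
Once in a run the grip may slacken for a moment while it holds something.
It also fails if it takes over 210 s, if anything falls off the work surface, if the arm or the gripper's body presses on something with over 40 N, if the wrist force passes 120 N, or if a joint passes its speed limit or range.

## Robot

A 6-joint arm with a two-finger parallel gripper is mounted at the origin on the work surface. World frame = base frame: x ahead of the robot, y to its left, z up, the work surface at z = 0. Lengths are in m, angles in rad, forces in N, time in s.
With the tool pointing down it reaches from about 0.35 to 0.975 m from the base axis. Payload 4.9 kg.
Tool frame: the origin (TCP) lies at the very end of the fingers, on their centre line; the grasp point (between the pads) lies 19 mm behind it (ctrl.tcp_to_grasp is the z of the grasp point in the tool frame, in m); z points along the fingers, y is the line along which they close (so a half turn about z gives the same grasp; the last joint's range is limited). The gripper opens to 85 mm and grips with 20 to 120 N. Pads are 22 mm wide; open, the fingers measure 114 mm over their backs; the gripper's body (76 mm by 85 mm) begins 54 mm behind the grasp point. The pads swing forward as they close: fully open they stand 13 mm farther back than shut.
Start: joints at [1.182, 0.053, 1.613, -0, 1.476, -0.119], TCP at [0.167, 0.602, 0.231] pointing down, gripper open.
Joint ranges: [-3.01, 3.01], [-1.01, 2.22], [0.06, 2.58], [-1.02, 4.17], [0.09, 2.62], [-3.14, 3.14]. Speed limits (rad/s): [2.57, 2.57, 3.14, 3.14, 3.14, 3.14].

## Interface

Orientations are given as a rotation vector (axis times angle).
In Python, from station import ctrl, eyes, job, nets gives the robot as it stands. The module is installed in compiled form; this text tells all that it offers.
- The arm moves only by the tool jog_arm, never from a script. Its argument "commands" is one flat list of numbers, 7 for each row, row after row: the shift along the tool's x, y, z each as a share of 0.06 m, from -1 to 1, then the turn, a rotation vector about the tool's x, y, z each as a share of 0.1 rad, from -1 to 1, then the finger opening in mm, from 0 to 85.4. In form: [x, y, z, ax, ay, az, grip, x, y, z, ax, ay, az, grip, ...]. A call has 1 to 20 rows; each row shifts and turns the commanded pose from where the row before left it, along the tool's axes as they then stand; what a row does not reach is not made up. A row lasts 1/8 s, in which the tool goes at most 62.5 mm and 10.7 degrees, less where a joint would pass 70% of its speed; a pose out of reach is approached as far as the arm can. A call with a number of a shift or a turn outside -1 to 1 is refused whole. A call with a gripper value outside its range is refused whole. The fingers move at their own pace and stop on an object; "newtons" is the grip in N (left out, the last holds). Time passes only in rows, so rows that do not move let the fingers close. It gives the time, the measured TCP pose, the force, the opening and the grip force at its end, in the units of the state.
- ctrl.get_obs(): the state, without advancing time (a new reading comes with each control period).
- eyes.get_image(name): name is "side" or "top" or "wrist"; returns a dict with "image" (420x560x3 uint8, red, green, blue), "z_map" (420x560 float32, m along the optical axis (not along the pixel's ray), 0 where there is no reading), "K" (3x3 intrinsics, pixels), "cam_to_world" (4x4, takes a point from camera to world coordinates). Camera axes: x right, y up, looking along -z (the intrinsics and any distortion apply to the point x, -y, -z); pixel columns grow to the right and rows downward; lengths in m; the calibration is good to about 2 mm. A picture is of the moment at which its call begins.
- job.finish_job(): hands the job in; it is judged then, once.
Trained networks look in the newest picture that a camera, given by its name, has taken for a name from the list of things; names that differ only in an ending like _2 or _b are one class to them, and where a whole thing is asked for, a point or a joint stands for the part that bears it (a point fixed in the world has none). Each returns a list of dicts, best first, with "p" (0 to 1); they miss things now and then, are a little off and sometimes report something else, mostly with a low value. They report only what shows in the picture. A call takes as long as a camera call. They do not tell look-alikes from the thing itself.
- nets.silhouettes(camera, name): "mask" (420x560 bool, what is visible of it) and "bbox" ([left, top, right, bottom] in pixels, round what is visible of it).
The state is a dict: "t": time; "q": joint angles; "dq": joint speeds; "effort": joint torques, N m; "tool_pos": TCP position; "tool_rot": TCP orientation; "contact_force": force on the tool from outside, world axes, zero at the start; "wrist_torque": the same for the moment, N m; "opening": finger opening in m; "grip_force": force on a finger pad.
Only numpy, scipy, OpenCV 4.12 (cv2) and the standard library are available. Lean on these libraries where they do the work, as an engineer would, in place of code of your own. Each camera call takes 0.05 s, during which the arm holds its last target. There are 200 camera calls.

## Working session

There is one attempt and no reset: what is moved stays moved. The work goes in short steps, Python scripts to look and compute and a tool call to move; the robot and the scene stay as the last step left them, time stands still between calls to the robot, and variables do not carry over. Pictures are saved under pics/ and viewed, at most 14 in all, crops included, and the job is handed in when it is done.

Besides the shell and the picture viewer there is one more tool, called after ">>>" as name(argument=value, ...) on one line, values as JSON. jog_arm: Moves the arm, as the interface text tells. Shift numbers are shares of 0.06 m and turn numbers shares of 0.1 rad, none past 1 either way. Its arguments: {"type":"object","properties":{"commands":{"type":"array","items":{"type":"number"}},"newtons":{"type":"number"}},"required":["commands"]}

```bash
mkdir -p pics; cat > h.py <<'E'
import numpy as np, cv2
from station import ctrl, eyes, job, nets
from scipy.spatial.transform import Rotation as R
def snap(cam,fn=None):
    d=eyes.get_image(cam)
    if fn: cv2.imwrite('pics/'+fn,d['image'][:,:,::-1])
    z=d['z_map'];K=d['K'];v,u=np.mgrid[:420,:560]
    p=np.stack([(u-K[0,2])/K[0,0]*z,-(v-K[1,2])/K[1,1]*z,-z,np.ones_like(z)],-1)
    d['P']=(p@d['cam_to_world'].T)[...,:3]; d['P'][z==0]=np.nan
    return d
def show():
    o=ctrl.get_obs(); print('t',o['t'],'pos',o['tool_pos'].round(4) if hasattr(o['tool_pos'],'round') else o['tool_pos'],'R',R.from_rotvec(o['tool_rot']).as_matrix().round(3).tolist(),'open',o['opening'],'gf',o['grip_force'],'F',np.round(o['contact_force'],1))
def find(cam,d,names):
    for n in names:
        for r in nets.silhouettes(cam,n)[:4]:
            m=r['mask']&np.isfinite(d['P'][...,0])
            if m.sum()<10: continue
            P=d['P'][m]; zt=np.percentile(P[:,2],95); T=P[P[:,2]>zt-.012]
            (c,s,a)=cv2.minAreaRect((P[P[:,2]>.006][:,:2]*1000).astype(np.float32)) if (P[:,2]>.006).sum()>5 else ((0,0),(0,0),0)
            print(cam,n,'p%.2f'%r['p'],'bbox',np.round(r['bbox']).astype(int).tolist(),'rect',np.round(c),np.round(s),round(a),'ztop %.3f'%zt,'topc',np.median(T[:,:2],0).round(3),'rgb',np.median(d['image'][m],0).astype(int),m.sum())
E
python3 - <<'E'
from h import *
show()
names=['gate','handle','mat','bottle','figurine','padlock_a','flashlight','mug','stamp']
for c in ['top','side']:
    d=snap(c,c+'0.png'); print(d['K'][0,0],d['cam_to_world'].round(3).tolist()); find(c,d,names)
E
```

```text
t 0.0 pos [0.1663 0.6018 0.2301] R [[-0.964, 0.267, -0.001], [0.267, 0.964, -0.002], [0.0, -0.002, -1.0]] open 0.0857491488066706 gf 0.0 F [ 0.1 -0.1  0.8]
398.18137603648825 [[0.002, 0.975, -0.221, 0.36], [-1.0, 0.002, 0.001, 0.055], [0.001, 0.221, 0.975, 1.181], [0.0, 0.0, 0.0, 1.0]]
top gate p0.91 bbox [280, 170, 325, 280] rect [555. -15.] [ 90. 285.] 79 ztop 0.149 topc [ 0.649 -0.033] rgb [133 126 115] 3340
top handle p0.89 bbox [299, 176, 318, 208] rect [653. -34.] [62. 62.] 34 ztop 0.159 topc [ 0.651 -0.033] rgb [57 46 44] 450
top mat p0.78 bbox [348, 204, 457, 296] rect [ 509. -316.] [316. 257.] 86 ztop 0.006 topc [ 0.505 -0.318] rgb [31 29 27] 9352
top bottle p0.71 bbox [226, 217, 246, 244] rect [556. 172.] [60. 58.] 90 ztop 0.097 topc [0.558 0.172] rgb [97 54 19] 413
top figurine p0.87 bbox [133, 222, 163, 246] rect [546. 427.] [52. 60.] 64 ztop 0.101 topc [0.548 0.429] rgb [143 135  39] 475
top figurine p0.75 bbox [174, 214, 200, 236] rect [574. 315.] [53. 60.] 77 ztop 0.101 topc [0.574 0.317] rgb [ 74 104 131] 452
top figurine p0.61 bbox [132, 258, 160, 282] rect [444. 429
[... 1653 characters left out ...]
. 321.] [54. 59.] 83 ztop 0.100 topc [0.575 0.32 ] rgb [ 68  98 124] 944
side figurine p0.60 bbox [264, 365, 295, 408] rect [547. 434.] [56. 53.] 10 ztop 0.099 topc [0.548 0.433] rgb [172 161  10] 1010
side padlock_a p0.70 bbox [301, 328, 351, 362] rect [471. 310.] [53. 94.] 83 ztop 0.029 topc [0.456 0.314] rgb [169 134  49] 895
side mug p0.60 bbox [176, 291, 218, 346] rect [740. 325.] [ 80. 106.] 8 ztop 0.090 topc [0.744 0.319] rgb [96 95 86] 1856
side mug p0.16 bbox [258, 166, 288, 195] rect [655. -22.] [44. 80.] 86 ztop 0.158 topc [ 0.653 -0.032] rgb [88 19 14] 642
side stamp p0.86 bbox [224, 153, 251, 182] rect [ 786. -163.] [59. 39.] 27 ztop 0.070 topc [ 0.784 -0.161] rgb [94 64 38] 356
```

View pics/top0.png

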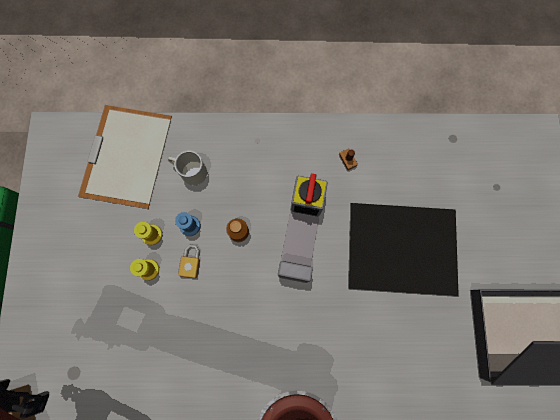

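View pics/side0.png

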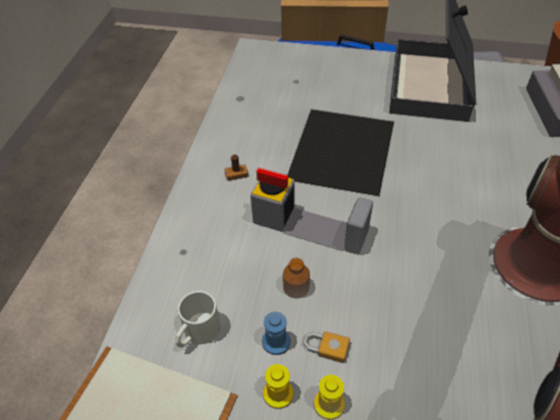

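Top view: bottle (238,229), blue figurine (187,223), one padlock (189,263), red handle bar (310,190) across the lane, and the black mat at (403,250). There is no flashlight, and the yellow figures are decoys. Next I refine the gate frame and put everything in it.

```bash
cat >> h.py <<'E'
GA=np.radians(-11.); GO=np.array([.533,-.011])
def setgate(a,o):
    global GA,GO; GA=a; GO=np.array(o)
def g(p): 
    c,s=np.cos(GA),np.sin(GA); q=np.asarray(p)[...,:2]-GO
    return np.stack([q[...,0]*c+q[...,1]*s,-q[...,0]*s+q[...,1]*c],-1)
def gshow():
    o=ctrl.get_obs(); M=R.from_rotvec(o['tool_rot']).as_matrix()
    print('t %.2f'%o['t'],'gatepos',(g(o['tool_pos'])*1000).round(1),'z %.1f'%(o['tool_pos'][2]*1000),'yaw(y-axis rel gate y), rad %.3f'%(np.arctan2(M[1,1],M[0,1])-np.pi/2-GA),'open %.1f'%(o['opening']*1000),'gf',o['grip_force'],'F',np.round(o['contact_force'],1))
E
python3 - <<'E'
from h import *
for c in ['top','side']:
    d=snap(c); P=d['P'].reshape(-1,3); P=P[np.isfinite(P[:,0])]; G=g(P)
    near=(abs(G[:,1])<.12)&(G[:,0]>-.15)&(G[:,0]<.2)
    bar=P[near&(P[:,2]>.14)]; q=bar[:,:2]-bar[:,:2].mean(0); w=np.linalg.svd(q,full_matrices=False)[2][0]
    print(c,'bar',bar[:,:2].mean(0).round(4),np.degrees(np.arctan2(w[1],w[0])), cv2.minAreaRect((bar[:,:2]*1000).astype(np.float32)))
    np_=P[near&(G[:,0]<-.03)&(P[:,2]>.1)&(P[:,2]<.12)]; print('near panel',cv2.minAreaRect((np_[:,:2]*1000).astype(np.float32)),len(np_))
    fp=P[near&(G[:,0]>.03)&(P[:,2]>.1)&(P[:,2]<.117)]; print('far',cv2.minAreaRect((fp[:,:2]*1000).astype(np.float32)))
for n,p in dict(bottle=[.557,.173],fig=[.5755,.319],lock=[.4516,.313],mat=[.5085,-.3165],mug=[.745,.32]).items(): print(n,g(p).round(3))
gshow()
E
```

```text
top bar [ 0.651  -0.0334] 169.07827708839812 ((652.9427490234375, -33.883567810058594), (15.93012809753418, 78.80169677734375), 79.13490295410156)
near panel ((435.5673828125, 7.470073699951172), (89.66064453125, 40.878746032714844), 78.9545669555664) 501
far ((652.5579223632812, -33.80278015136719), (89.76007843017578, 87.03793334960938), 78.75428009033203)
side bar [ 0.6526 -0.0316] 169.36138057932317 ((653.6985473632812, -34.70638656616211), (21.021066665649414, 79.0982894897461), 78.6546401977539)
near panel ((435.5589294433594, 7.111152648925781), (91.54047393798828, 40.27802658081055), 79.11937713623047) 530
far ((653.8825073242188, -34.32677459716797), (93.9117202758789, 87.16868591308594), 81.11702728271484)
bottle [-0.012  0.185]
fig [-0.021  0.332]
lock [-0.142  0.303]
mat [ 0.034 -0.305]
mug [0.145 0.365]
t 1.10 gatepos [-476.7  532.2] z 231.3 yaw(y-axis rel gate y), rad -0.078 open 85.7 gf 0.0 F [ 0.4 -0.1  0. ]
```

>>> jog_arm(commands=[0,0,0,0,0,-0.8,85,-0.58,-0.52,0,0,0,0,85,-0.58,-0.52,0,0,0,0,85,-0.58,-0.52,0,0,0,0,85,-0.58,-0.52,0,0,0,0,85,-0.58,-0.52,0,0,0,0,85,-0.58,-0.52,0,0,0,0,85,-0.58,-0.52,0,0,0,0,85,-0.58,-0.52,0,0,0,0,85,-0.58,-0.52,0,0,0,0,85,-0.58,-0.52,0,0,0,0,85,-0.58,-0.52,0,0,0,0,85,-0.58,-0.52,0,0,0,0,85,-0.58,-0.52,0,0,0,0,85,-0.58,-0.52,0,0,0,0,85,-0.58,-0.52,0,0,0,0,85,-0.58,-0.52,0,0,0,0,85,-0.58,-0.52,0,0,0,0,85,0,0,0,0,0,0,85])

```text
t: 3.48
tool_pos: [0.6485, -0.0327, 0.2308]
tool_rot: [-0.303, -3.127, 0.001]
contact_force: [-0.7, -0.0, 0.2]
opening: 0.0849
grip_force: 0.0
```

```bash
python3 -c "from h import *; gshow(); print(ctrl.get_obs()['q'])"
```

```text
t 3.48 gatepos [117.6   0.8] z 230.8 yaw(y-axis rel gate y), rad -0.001 open 84.9 gf 0.0 F [-0.7 -0.   0.2]
[-1.64710138e-01  1.09849063e-01  1.55329411e+00 -3.74422517e-04
  1.47880335e+00 -1.54219808e+00]
```

>>> jog_arm(commands=[-0.08,-0.01,0.43,0,0,0,85,0,0,0.43,0,0,0,85,0,0,0.43,0,0,0,85,0,0,0.43,0,0,0,85,0,0,0,0,0,0,5,0,0,0,0,0,0,5,0,0,0,0,0,0,5,0,0,0,0,0,0,5,0,0,0,0,0,0,5,0,0,0,0,0,0,5], newtons=60)

```text
t: 4.72
tool_pos: [0.6525, -0.0343, 0.1302]
tool_rot: [0.298, 3.126, -0.007]
contact_force: [-4.2, -6.9, 4.3]
opening: 0.0149
grip_force: 59.8
```

```bash
python3 -c "from h import *; gshow()"
```

```text
t 4.72 gatepos [121.7  -0. ] z 130.2 yaw(y-axis rel gate y), rad 0.002 open 14.9 gf 59.807090163230896 F [-4.2 -6.9  4.3]
```

Gripped; turn on.

>>> jog_arm(commands=[0,0,0,0,0,1,5,0,0,0,0,0,1,5,0,0,0,0,0,1,5,0,0,0,0,0,1,5,0,0,0,0,0,1,5,0,0,0,0,0,1,5,0,0,0,0,0,1,5,0,0,0,0,0,1,5,0,0,0,0,0,1,5,0,0,0,0,0,1,5,0,0,0,0,0,1,5,0,0,0,0,0,1,5,0,0,0,0,0,1,5,0,0,0,0,0,1,5,0,0,0,0,0,1,5,0,0,0,0,0,0,5,0,0,0,0,0,0,5,0,0,0,0,0,0,85,0,0,0,0,0,0,85,0,0,0,0,0,0,85])

```text
t: 7.22
tool_pos: [0.6519, -0.0314, 0.1281]
tool_rot: [-2.349, -2.085, 0.0]
contact_force: [0.7, 0.3, 1.3]
opening: 0.0688
grip_force: 0.0
```

```bash
python3 -c "from h import *; gshow()"
```

```text
t 7.22 gatepos [120.6   2.6] z 128.1 yaw(y-axis rel gate y), rad -1.498 open 68.8 gf 0.0 F [0.7 0.3 1.3]
```

>>> jog_arm(commands=[0,0,-0.43,0,0,0,85,0,0,-0.43,0,0,0,85,0,0,-0.43,0,0,0,85,0,0,-0.43,0,0,0,85,0,0,0,0,0,-1,85,0,0,0,0,0,-1,85,0,0,0,0,0,-1,85,0,0,0,0,0,-1,85,0,0,0,0,0,-1,85,0,0,0,0,0,-1,85,0,0,0,0,0,-1,85,0,0,0,0,0,-1,85,0,0,0,0,0,-1,85,0,0,0,0,0,-1,85,0,0,0,0,0,-1,85,0,0,0,0,0,-1,85,0,0,0,0,0,-1,85,0,0,0,0,0,-1,85,0,0,0,0,0,-1,85,0,0,0,0,0,0,85])

```text
t: 9.72
tool_pos: [0.652, -0.0314, 0.2312]
tool_rot: [-0.299, -3.127, -0.0]
contact_force: [0.2, -0.4, -0.4]
opening: 0.0852
grip_force: 0.0
```

>>> jog_arm(commands=[0.55,0.76,0,0,0,0,85,0.55,0.76,0,0,0,0,85,0.55,0.76,0,0,0,0,85,0.55,0.76,0,0,0,0,85,0,0,0,0,0,0,85,0,0,0,0,0,0,85])

```text
t: 10.48
tool_pos: [0.557, 0.1723, 0.2314]
tool_rot: [0.298, 3.127, -0.001]
contact_force: [0.4, 1.2, -0.6]
opening: 0.085
grip_force: 0.0
```

```bash
python3 - <<'E'
from h import *
gshow(); 
for c in ['side','top']:
    d=snap(c); P=d['P'].reshape(-1,3); P=P[np.isfinite(P[:,0])]; G=g(P)
    b=G[(P[:,2]>.14)&(P[:,2]<.16)&(abs(G[:,1])<.05)&(abs(G[:,0]-.122)<.05)]; print(c,cv2.minAreaRect((b*1000).astype(np.float32)) if len(b)>4 else len(b))
    find(c,d,['bottle','figurine','padlock_a','flashlight'])
E
```

```text
t 10.47 gatepos [-11.5 184.5] z 231.4 yaw(y-axis rel gate y), rad 0.002 open 85.0 gf 0.0 F [ 0.4  1.2 -0.6]
side ((122.63317108154297, 1.4972305297851562), (16.58066749572754, 79.1783218383789), 5.385432243347168)
side bottle p0.86 bbox [284, 255, 310, 298] rect [557. 176.] [60. 55.] 12 ztop 0.097 topc [0.558 0.174] rgb [125  79  44] 909
side figurine p0.84 bbox [264, 366, 293, 409] rect [549. 433.] [58. 55.] 10 ztop 0.100 topc [0.548 0.431] rgb [202 190  10] 1070
side figurine p0.75 bbox [314, 374, 345, 420] rect [444. 435.] [59. 56.] 8 ztop 0.100 topc [0.445 0.434] rgb [197 186  10] 1177
side figurine p0.61 bbox [262, 312, 289, 356] rect [576. 320.] [58. 56.] 11 ztop 0.099 topc [0.576 0.32 ] rgb [ 79 114 143] 973
side padlock_a p0.73 bbox [301, 328, 354, 361] rect [471. 310.] [53. 94.] 83 ztop 0.029 topc [0.456 0.314] rgb [193 153  56] 915
top ((122.00321960449219, 0.5566864013671875), (16.812904357910156, 79.01834106445312), 5.275722026824951)
top bottle p0.63 bbox [337, 150, 358, 171] rect [ 785. -162.] [61. 36.] 27 ztop 0.070 topc [ 0.784 -0.162] rgb [105  74  45] 288
top bottle p0.54 bbox [228, 219, 240, 237] rect [561. 180.] [43. 38.] 1 ztop 0.100 topc [0.556 0.175] rgb [170 123  73] 155
top figurine p0.63 bbox [136, 222, 162, 247] rect [546. 428.] [53. 60.] 44 ztop 0.101 topc [0.548 0.428] rgb [172 159  44] 461
top figurine p0.60 bbox [129, 259, 158, 284] rect [444. 430.] [54. 58.] 61 ztop 0.101 topc [0.445 0.43 ] rgb [181 177  47] 477
top figurine p0.53 bbox [192, 220, 197, 227] rect [580. 293.] [25.  9.] 9 ztop 0.017 topc [0.579 0.293] rgb [ 82 120 153] 26
top padlock_a p0.67 bbox [175, 265, 188, 279] rect [439. 332.] [34. 18.] 25 ztop 0.029 topc [0.437 0.331] rgb [188 155  76] 62
```

>>> jog_arm(commands=[0,0.02,0.5,0,0,0,85,0,0,0.5,0,0,0,85,0,0,0.5,0,0,0,85,0,0,0.5,0,0,0,85,0,0,0.5,0,0,0,85,0,0,0.4,0,0,0,85,0,0,0.3,0,0,0,85,0,0,0.2,0,0,0,85,0,0,0,0,0,0,40,0,0,0,0,0,0,40,0,0,0,0,0,0,40,0,0,0,0,0,0,40,0,0,0,0,0,0,40,0,0,-0.25,0,0,0,40,0,0,0,0,0,0,40], newtons=50)

```text
t: 12.85
tool_pos: [0.558, 0.1738, 0.0438]
tool_rot: [0.297, 3.125, 0.001]
contact_force: [0.9, -0.1, -2.2]
opening: 0.0604
grip_force: 54.9
```

```bash
python3 - <<'E'
from h import *
gshow(); d=snap('side'); find('side',d,['bottle'])
E
```

```text
t 12.85 gatepos [-10.7 186.2] z 43.8 yaw(y-axis rel gate y), rad 0.002 open 60.4 gf 54.89368219859898 F [ 0.9 -0.1 -2.2]
side bottle p0.82 bbox [284, 262, 308, 296] rect [550. 182.] [61. 39.] 46 ztop 0.087 topc [0.542 0.181] rgb [83 66 41] 379
```

>>> jog_arm(commands=[-0.09,-0.5,0,0,0,0,40,-0.09,-0.6,0,0,0,0,40,0,-0.6,0,0,0,0,40,0,-0.6,0,0,0,0,40,0,-0.6,0,0,0,0,40,0,-0.6,0,0,0,0,40,0,-0.6,0,0,0,0,40,0,-0.6,0,0,0,0,40,0,-0.4,0,0,0,0,40,0,0,0,0,0,0,40])

```text
t: 14.2
tool_pos: [0.5094, -0.1301, 0.0419]
tool_rot: [-0.302, -3.126, -0.0]
contact_force: [1.0, -0.6, -2.4]
opening: 0.0606
grip_force: 55.1
```

>>> jog_arm(commands=[-0.2,-0.63,0,0,0,0,40,-0.2,-0.63,0,0,0,0,40,-0.2,-0.63,0,0,0,0,40,-0.2,-0.63,0,0,0,0,40,-0.2,-0.63,0,0,0,0,40,-0.2,-0.63,0,0,0,0,40,-0.2,-0.63,0,0,0,0,40,0,0,0,0,0,0,40,0,0,0,0,0,0,40])

```text
t: 15.32
tool_pos: [0.5425, -0.4032, 0.0414]
tool_rot: [-0.297, -3.126, -0.003]
contact_force: [-0.2, 0.1, -2.0]
opening: 0.06
grip_force: 55.4
```

```bash
python3 - <<'E'
from h import *
gshow(); 
d=snap('top'); find('top',d,['bottle'])
d=snap('side','s1.png'); find('side',d,['bottle'])
E
```

```text
t 15.32 gatepos [  84.1 -383.2] z 41.4 yaw(y-axis rel gate y), rad 0.003 open 60.0 gf 55.354124838486314 F [-0.2  0.1 -2. ]
side bottle p0.80 bbox [326, 104, 346, 132] rect [ 546. -424.] [ 64. 158.] 7 ztop 0.086 topc [ 0.528 -0.392] rgb [57 35 15] 357
```

View pics/s1.png

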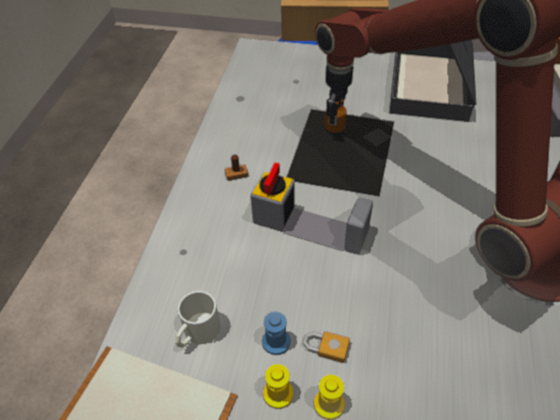

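>>> jog_arm(commands=[0,0,0.1,0,0,0,40,0,0,0.1,0,0,0,40,0,0,0.01,0,0,0,40,0,0,0,0,0,0,85,0,0,0,0,0,0,85,0,0,0,0,0,0,85,0,0,0,0,0,0,85,0,0,-0.3,0,0,0,85,0,0,-0.6,0,0,0,85,0,0,-0.8,0,0,0,85,0,0,-0.8,0,0,0,85,0,0,-0.7,0,0,0,85,0,0,0,0,0,0,85])

```text
t: 17.15
tool_pos: [0.5447, -0.4065, 0.2295]
tool_rot: [0.297, 3.118, -0.011]
contact_force: [-1.0, 0.0, 0.5]
opening: 0.0848
grip_force: 0.0
```

>>> jog_arm(commands=[0.1,0.66,0,0,0,0,85,0.1,0.66,0,0,0,0,85,0.1,0.66,0,0,0,0,85,0.1,0.66,0,0,0,0,85,0.1,0.66,0,0,0,0,85,0.1,0.66,0,0,0,0,85,0.1,0.66,0,0,0,0,85,0.1,0.66,0,0,0,0,85,0.1,0.66,0,0,0,0,85,0.1,0.66,0,0,0,0,85,0.1,0.66,0,0,0,0,85,0.1,0.66,0,0,0,0,85,0.1,0.66,0,0,0,0,85,0.1,0.66,0,0,0,0,85,0.1,0.66,0,0,0,0,85,0.1,0.66,0,0,0,0,85,0.1,0.66,0,0,0,0,85,0.05,0.66,0,0,0,0,85,0,0,0,0,0,0,85,0,0,0,0,0,0,85])

```text
t: 19.65
tool_pos: [0.5735, 0.3146, 0.221]
tool_rot: [-0.298, -3.126, 0.002]
contact_force: [0.2, -0.2, 1.0]
opening: 0.0849
grip_force: 0.0
```

```bash
python3 - <<'E'
from h import *
gshow(); 
d=snap('top'); find('top',d,['bottle'])
d=snap('side'); find('side',d,['bottle','figurine','padlock_a'])
print(g([.5755,.319]),g([.576,.320]))
E
```

```text
t 19.65 gatepos [-22.4 327.4] z 221.0 yaw(y-axis rel gate y), rad 0.002 open 84.9 gf 0.0 F [ 0.2 -0.2  1. ]
top bottle p0.64 bbox [421, 222, 448, 249] rect [ 543. -399.] [60. 56.] 25 ztop 0.099 topc [ 0.543 -0.402] rgb [106  58  16] 516
side bottle p0.58 bbox [327, 98, 345, 118] rect [ 546. -402.] [42. 51.] 82 ztop 0.100 topc [ 0.543 -0.398] rgb [131  78  26] 206
side figurine p0.98 bbox [316, 375, 347, 419] rect [445. 435.] [59. 55.] 8 ztop 0.100 topc [0.446 0.434] rgb [204 191  10] 1102
side figurine p0.75 bbox [262, 310, 289, 357] rect [575. 320.] [58. 53.] 37 ztop 0.099 topc [0.576 0.321] rgb [ 77 113 140] 938
side figurine p0.59 bbox [266, 365, 294, 409] rect [548. 433.] [57. 53.] 10 ztop 0.100 topc [0.548 0.432] rgb [204 191  10] 1029
side padlock_a p0.91 bbox [313, 307, 361, 347] rect [458. 260.] [54. 96.] 73 ztop 0.029 topc [0.443 0.267] rgb [123 102  65] 878
[-0.02124781  0.33204635] [-0.02094781  0.33312338]
```

>>> jog_arm(commands=[-0.02,0.08,0.5,0,0,0,85,0,0,0.5,0,0,0,85,0,0,0.5,0,0,0,85,0,0,0.5,0,0,0,85,0,0,0.5,0,0,0,85,0,0,0.4,0,0,0,85,0,0,0.26,0,0,0,85,0,0,0,0,0,0,85,0,0,0,0,0,0,25,0,0,0,0,0,0,25,0,0,0,0,0,0,25,0,0,0,0,0,0,25,0,0,0,0,0,0,25,0,0,0,0,0,0,25,0,0,-0.25,0,0,0,25,0,0,0,0,0,0,25], newtons=50)

```text
t: 21.95
tool_pos: [0.5766, 0.3201, 0.0484]
tool_rot: [0.297, 3.126, 0.002]
contact_force: [-0.6, -0.2, -2.4]
opening: 0.0428
grip_force: 51.1
```

```bash
python3 - <<'E'
from h import *
gshow()
E
```

```text
t 21.95 gatepos [-20.4 333.3] z 48.4 yaw(y-axis rel gate y), rad 0.002 open 42.8 gf 51.08627736568451 F [-0.6 -0.2 -2.4]
```

>>> jog_arm(commands=[-0.08,-0.6,0,0,0,0,25,-0.08,-0.6,0,0,0,0,25,-0.08,-0.6,0,0,0,0,25,-0.08,-0.6,0,0,0,0,25,0,-0.6,0,0,0,0,25,0,-0.6,0,0,0,0,25,0,-0.6,0,0,0,0,25,0,-0.6,0,0,0,0,25,0,-0.6,0,0,0,0,25,0,-0.6,0,0,0,0,25,0,-0.6,0,0,0,0,25,0,-0.6,0,0,0,0,25,0,-0.6,0,0,0,0,25,0,0,0,0,0,0,25])

```text
t: 23.7
tool_pos: [0.5059, -0.1452, 0.0468]
tool_rot: [-0.303, -3.127, 0.0]
contact_force: [0.5, -0.2, -2.3]
opening: 0.0427
grip_force: 51.6
```

>>> jog_arm(commands=[0.06,-0.58,0,0,0,0,25,0.06,-0.58,0,0,0,0,25,0.06,-0.58,0,0,0,0,25,0.06,-0.58,0,0,0,0,25,0.06,-0.58,0,0,0,0,25,0.06,-0.58,0,0,0,0,25,0.06,-0.58,0,0,0,0,25,0,0,0,0,0,0,25,0,0,0,0,0,0,25])

```text
t: 24.82
tool_pos: [0.436, -0.3767, 0.0465]
tool_rot: [-0.297, -3.127, -0.002]
contact_force: [0.1, 1.0, -2.7]
opening: 0.0423
grip_force: 51.9
```

```bash
python3 - <<'E'
from h import *
gshow(); 
d=snap('top','t2.png'); find('top',d,['bottle','figurine'])
d=snap('side'); find('side',d,['bottle','figurine','padlock_a'])
E
```

```text
t 24.82 gatepos [ -25.4 -377.5] z 46.5 yaw(y-axis rel gate y), rad 0.003 open 42.3 gf 51.8719607591629 F [ 0.1  1.  -2.7]
top bottle p0.74 bbox [422, 225, 450, 249] rect [ 543. -400.] [61. 57.] 27 ztop 0.099 topc [ 0.543 -0.402] rgb [93 50 13] 536
top figurine p0.81 bbox [131, 257, 160, 285] rect [445. 429.] [53. 61.] 88 ztop 0.101 topc [0.445 0.431] rgb [157 149  48] 533
top figurine p0.61 bbox [413, 264, 428, 281] rect [ 417. -326.] [ 39. 142.] 25 ztop 0.095 topc [ 0.43  -0.325] rgb [30 45 55] 96
top figurine p0.57 bbox [135, 224, 163, 246] rect [547. 428.] [54. 60.] 49 ztop 0.101 topc [0.548 0.427] rgb [160 150  42] 475
side bottle p0.74 bbox [359, 107, 384, 143] rect [ 438. -395.] [ 58. 103.] 3 ztop 0.104 topc [ 0.421 -0.367] rgb [37 53 66] 329
side bottle p0.62 bbox [325, 98, 346, 136] rect [ 545. -395.] [52. 61.] 88 ztop 0.100 topc [ 0.544 -0.398] rgb [73 46 14] 616
side figurine p0.97 bbox [263, 364, 292, 408] rect [549. 433.] [58. 56.] 10 ztop 0.100 topc [0.548 0.432] rgb [180 169  10] 1058
side figurine p0.96 bbox [316, 376, 344, 419] rect [443. 436.] [57. 53.] 9 ztop 0.100 topc [0.446 0.435] rgb [181 170  10] 1048
side figurine p0.63 bbox [361, 106, 382, 143] rect [ 437. -385.] [58. 82.] 6 ztop 0.103 topc [ 0.42  -0.369] rgb [37 53 68] 314
side padlock_a p0.62 bbox [312, 313, 361, 344] rect [457. 259.] [54. 94.] 73 ztop 0.029 topc [0.442 0.267] rgb [172 138  66] 826
side padlock_a p0.45 bbox [260, 160, 285, 196] rect [652. -33.] [64. 63.] 36 ztop 0.159 topc [ 0.652 -0.03 ] rgb [82 21 17] 545
```

View pics/t2.png

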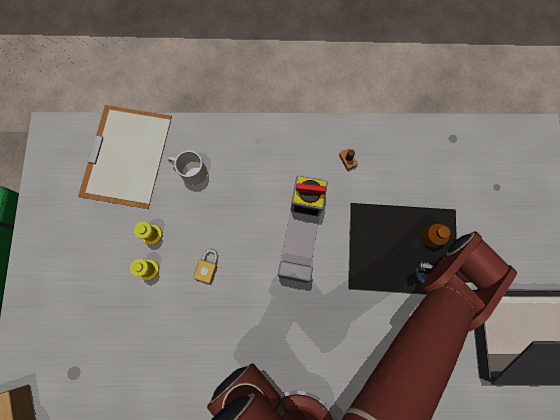

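>>> jog_arm(commands=[0,0,0.1,0,0,0,25,0,0,0.1,0,0,0,25,0,0,0.01,0,0,0,25,0,0,0,0,0,0,85,0,0,0,0,0,0,85,0,0,0,0,0,0,85,0,0,0,0,0,0,85,0,0,0,0,0,0,85,0,0,-0.3,0,0,0,85,0,0,-0.6,0,0,0,85,0,0,-0.8,0,0,0,85,0,0,-0.8,0,0,0,85,0,0,-0.7,0,0,0,85,0,0,0,0,0,0,85])

```text
t: 26.92
tool_pos: [0.4377, -0.38, 0.2336]
tool_rot: [0.297, 3.119, -0.012]
contact_force: [0.3, -0.3, 0.1]
opening: 0.0846
grip_force: 0.0
```

>>> jog_arm(commands=[0.12,0.62,0,0,0,0,85,0.12,0.62,0,0,0,0,85,0.12,0.62,0,0,0,0,85,0.12,0.62,0,0,0,0,85,0.12,0.62,0,0,0,0,85,0.12,0.62,0,0,0,0,85,0.12,0.62,0,0,0,0,85,0.12,0.62,0,0,0,0,85,0.12,0.62,0,0,0,0,85,0.12,0.62,0,0,0,0,85,0.12,0.62,0,0,0,0,85,0.12,0.62,0,0,0,0,85,0.12,0.62,0,0,0,0,85,0.12,0.62,0,0,0,0,85,0.12,0.62,0,0,0,0,85,0.12,0.62,0,0,0,0,85,0.12,0.62,0,0,0,0,85,0,0,0,0,0,1,85,0,0,0,0,0,0,85,0,0,0,0,0,0,85])

```text
t: 29.42
tool_pos: [0.4348, 0.2657, 0.2263]
tool_rot: [-0.452, -3.108, 0.0]
contact_force: [0.5, -0.1, 0.8]
opening: 0.085
grip_force: 0.0
```

```bash
python3 - <<'E'
from h import *
gshow(); show()
d=snap('top'); find('top',d,['bottle','figurine'])
d=snap('side'); find('side',d,['padlock_a','bottle','figurine'])
E
```

```text
t 29.43 gatepos [-149.2  252.9] z 226.3 yaw(y-axis rel gate y), rad -0.097 open 85.0 gf 0.0 F [ 0.5 -0.1  0.8]
t 29.425 pos [0.4348 0.2657 0.2263] R [[-0.959, 0.285, -0.0], [0.285, 0.959, -0.0], [0.0, -0.0, -1.0]] open 0.08503017183613455 gf 0.0 F [ 0.5 -0.1  0.8]
top bottle p0.58 bbox [420, 223, 449, 249] rect [ 542. -399.] [61. 55.] 18 ztop 0.100 topc [ 0.543 -0.402] rgb [98 53 14] 527
top figurine p0.77 bbox [414, 263, 445, 283] rect [ 434. -374.] [60. 54.] 19 ztop 0.102 topc [ 0.434 -0.375] rgb [ 71 103 131] 518
top figurine p0.55 bbox [135, 224, 157, 236] rect [556. 434.] [38. 46.] 26 ztop 0.102 topc [0.55  0.431] rgb [183 184  56] 188
side padlock_a p0.77 bbox [313, 308, 362, 344] rect [457. 261.] [53. 94.] 74 ztop 0.029 topc [0.443 0.266] rgb [185 149  70] 848
side bottle p0.66 bbox [324, 98, 347, 136] rect [504. -97.] [ 61. 656.] 7 ztop 0.100 topc [ 0.543 -0.398] rgb [97 59 17] 558
side bottle p0.18 bbox [259, 161, 284, 195] rect [653. -33.] [80. 62.] 82 ztop 0.159 topc [ 0.652 -0.031] rgb [92 24 19] 565
side figurine p0.94 bbox [317, 373, 345, 419] rect [444. 435.] [60. 55.] 9 ztop 0.100 topc [0.445 0.434] rgb [194 182  10] 1137
side figurine p0.63 bbox [265, 365, 294, 410] rect [548. 434.] [56. 53.] 10 ztop 0.100 topc [0.548 0.433] rgb [191 178  10] 1029
side figurine p0.63 bbox [311, 310, 361, 346] rect [458. 260.] [51. 96.] 72 ztop 0.029 topc [0.444 0.266] rgb [187 150  68] 813
```

>>> jog_arm(commands=[-0.1,0,0.5,0,0,0,85,0,0,0.5,0,0,0,85,0,0,0.5,0,0,0,85,0,0,0.5,0,0,0,85,0,0,0.5,0,0,0,85,0,0,0.5,0,0,0,85,0,0,0.4,0,0,0,85,0,0,0.2,0,0,0,85,0,0,0.11,0,0,0,85,0,0,0,0,0,0,85,0,0,0,0,0,0,30,0,0,0,0,0,0,30,0,0,0,0,0,0,30,0,0,0,0,0,0,30,0,0,0,0,0,0,30,0,0,0,0,0,0,30], newtons=60)

```text
t: 31.78
tool_pos: [0.4417, 0.2648, 0.0051]
tool_rot: [0.453, 3.107, 0.002]
contact_force: [-0.7, 0.1, 5.3]
opening: 0.0507
grip_force: 66.1
```

```bash
python3 - <<'E'
from h import *
gshow()
E
```

```text
t 31.77 gatepos [-142.2  253.4] z 5.1 yaw(y-axis rel gate y), rad -0.098 open 50.7 gf 66.08599305152893 F [-0.7  0.1  5.3]
```

>>> jog_arm(commands=[0,0,-0.15,0,0,0,30,0,0,-0.15,0,0,-1,30,0,0,0,0,0,0,30,-0.53,-0.4,0,0,0,0,30,-0.53,-0.4,0,0,0,0,30,-0.53,-0.4,0,0,0,0,30,-0.53,-0.4,0,0,0,0,30,0,0,0,0,0,0,30,0,0,0,0,0,0,30])

```text
t: 32.9
tool_pos: [0.5463, 0.1462, 0.0209]
tool_rot: [-0.299, -3.125, 0.0]
contact_force: [-1.2, 0.5, -3.6]
opening: 0.0506
grip_force: 65.0
```

```bash
python3 - <<'E'
from h import *
gshow()
d=snap('side','s3.png'); find('side',d,['padlock_a'])
E
```

```text
t 32.90 gatepos [-16.9 156.8] z 20.9 yaw(y-axis rel gate y), rad 0.001 open 50.6 gf 64.97910261154175 F [-1.2  0.5 -3.6]
side padlock_a p0.87 bbox [276, 257, 320, 288] rect [563. 143.] [54. 96.] 79 ztop 0.044 topc [0.531 0.149] rgb [99 81 48] 383
```

View pics/s3.png

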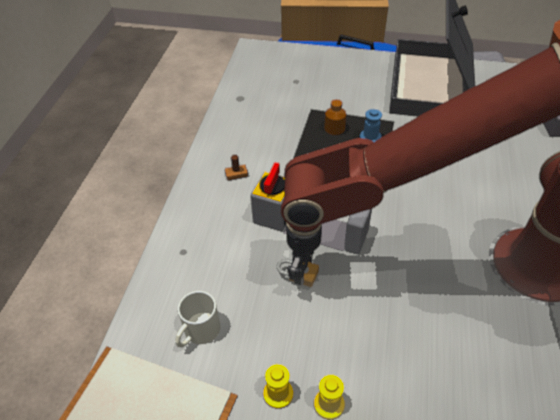

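>>> jog_arm(commands=[0,-0.5,0,0,0,0,30,0,-0.5,0,0,0,0,30,0,-0.5,0,0,0,0,30,0,-0.5,0,0,0,0,30,0,-0.5,0,0,0,0,30,0,-0.5,0,0,0,0,30,0,-0.5,0,0,0,0,30,0,-0.5,0,0,0,0,30,0,-0.5,0,0,0,0,30,0,-0.5,0,0,0,0,30,-0.3,-0.6,0,0,0,0,30,-0.3,-0.6,0,0,0,0,30,-0.3,-0.4,0,0,0,0,30,0,0,0,0,0,0,30,0,0,0,0,0,0,30])

```text
t: 34.88
tool_pos: [0.5253, -0.2516, 0.0214]
tool_rot: [-0.296, -3.126, -0.002]
contact_force: [0.6, 0.6, -3.5]
opening: 0.0509
grip_force: 65.0
```

```bash
python3 - <<'E'
from h import *
gshow()
d=snap('side'); find('side',d,['padlock_a'])
E
```

```text
t 34.88 gatepos [  38.3 -237.6] z 21.4 yaw(y-axis rel gate y), rad 0.003 open 50.9 gf 64.98473167419434 F [ 0.6  0.6 -3.5]
side padlock_a p0.68 bbox [311, 144, 350, 167] rect [ 541. -239.] [79. 96.] 86 ztop 0.046 topc [ 0.511 -0.247] rgb [89 67 31] 306
```

>>> jog_arm(commands=[0,0,0.1,0,0,0,30,0,0,0.1,0,0,0,30,0,0,0.04,0,0,0,30,0,0,0,0,0,0,30,0,0,0,0,0,0,85,0,0,0,0,0,0,85,0,0,0,0,0,0,85,0,0,0,0,0,0,85,0,0,0,0,0,0,85,0,0,-0.3,0,0,0,85,0,0,-0.6,0,0,0,85,0,0,-0.8,0,0,0,85,0,0,-0.8,0,0,0,85,0,0,-0.8,0,0,0,85,0,0,0,0,0,0,85,0,0,0,0,0,0,85])

```text
t: 36.98
tool_pos: [0.5258, -0.2529, 0.2062]
tool_rot: [0.298, 3.127, -0.001]
contact_force: [-1.4, 0.0, 0.2]
opening: 0.0852
grip_force: 0.0
```

```bash
python3 - <<'E'
from h import *
gshow()
d=snap('top','t4.png'); find('top',d,['padlock_a','bottle','figurine','flashlight'])
d=snap('side'); find('side',d,['padlock_a','bottle','figurine','flashlight'])
E
```

```text
t 36.98 gatepos [  39.1 -238.9] z 206.2 yaw(y-axis rel gate y), rad 0.002 open 85.2 gf 0.0 F [-1.4  0.   0.2]
top padlock_a p0.64 bbox [369, 228, 390, 253] rect [ 532. -244.] [42. 75.] 61 ztop 0.031 topc [ 0.527 -0.244] rgb [161 126  60] 300
top bottle p0.53 bbox [421, 234, 444, 249] rect [ 497. -305.] [ 31. 256.] 17 ztop 0.098 topc [ 0.529 -0.405] rgb [86 44 11] 210
top figurine p0.77 bbox [137, 224, 162, 245] rect [546. 428.] [55. 60.] 46 ztop 0.100 topc [0.548 0.428] rgb [150 142  43] 500
top figurine p0.75 bbox [128, 260, 160, 285] rect [444. 429.] [55. 58.] 66 ztop 0.101 topc [0.445 0.43 ] rgb [169 163  44] 488
side padlock_a p0.83 bbox [309, 148, 348, 170] rect [ 543. -255.] [56. 96.] 79 ztop 0.032 topc [ 0.526 -0.249] rgb [138 116  43] 463
side bottle p0.95 bbox [325, 102, 345, 136] rect [ 529. -312.] [ 60. 211.] 10 ztop 0.086 topc [ 0.532 -0.397] rgb [59 37 14] 462
side figurine p0.72 bbox [358, 109, 382, 145] rect [ 438. -406.] [ 58. 119.] 4 ztop 0.101 topc [ 0.435 -0.372] rgb [42 62 80] 639
side figurine p0.71 bbox [315, 374, 345, 420] rect [445. 435.] [59. 55.] 8 ztop 0.100 topc [0.445 0.434] rgb [176 166  10] 1143
side figurine p0.64 bbox [264, 363, 295, 409] rect [549. 433.] [61. 53.] 2 ztop 0.100 topc [0.548 0.432] rgb [177 166  10] 1089
side flashlight p0.69 bbox [247, 164, 372, 254] rect [556. -15.] [ 94. 286.] 79 ztop 0.136 topc [ 0.651 -0.026] rgb [105  88  71] 4921
```

View pics/t4.png

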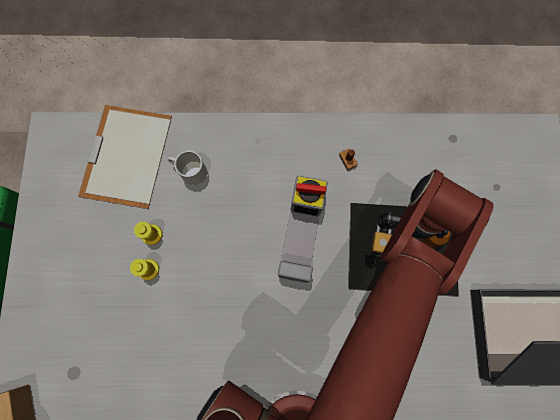

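Everything is on the mat: padlock (383,240), with the bottle and figurine behind it and partly hidden by the arm. The left side holds only the decoys, and the handle is on. Next I go back and switch it off.

>>> jog_arm(commands=[-0.2,0.57,-0.05,0,0,0,85,-0.2,0.57,-0.05,0,0,0,85,-0.2,0.57,-0.05,0,0,0,85,-0.2,0.57,-0.05,0,0,0,85,-0.2,0.57,-0.05,0,0,0,85,-0.2,0.57,-0.05,0,0,0,85,-0.2,0.57,-0.05,0,0,0,85,0,0,0,0,0,0,85])

```text
t: 38.48
tool_pos: [0.6543, -0.0317, 0.2266]
tool_rot: [0.293, 3.128, 0.0]
contact_force: [0.2, -0.7, 0.2]
opening: 0.085
grip_force: 0.0
```

>>> jog_arm(commands=[0,0,0,0,0,1,85,0,0,0,0,0,1,85,0,0,0,0,0,1,85,0,0,0,0,0,1,85,0,0,0,0,0,1,85,0,0,0,0,0,1,85,0,0,0,0,0,1,85,0,0,0,0,0,1,85,0,0,0,0,0,1,85,0,0,0,0,0,1,85,0,0,0,0,0,1,85,0,0,0,0,0,1,85,0,0,0,0,0,1,85,0,0,0,0,0,1,85,0,0,0,0,0,1,85,0,0,0,0,0,0,85])

```text
t: 40.48
tool_pos: [0.6531, -0.0345, 0.2263]
tool_rot: [-2.349, -2.086, 0.001]
contact_force: [-0.4, 0.2, 0.2]
opening: 0.085
grip_force: 0.0
```

```bash
python3 - <<'E'
from h import *
gshow()
o=ctrl.get_obs(); M=R.from_rotvec(o['tool_rot']).as_matrix(); c,s=np.cos(GA),np.sin(GA)
t=np.array([c*.1223-s*.0005,s*.1223+c*.0005])+GO
print('tool shift units',(M.T@(np.r_[t,.129]-o['tool_pos'])/.06).round(3))
for c in ['top','side']:
    d=snap(c); find(c,d,['bottle','figurine','padlock_a'])
E
```

```text
t 40.48 gatepos [122.4  -0.2] z 226.3 yaw(y-axis rel gate y), rad -1.498 open 85.0 gf 0.0 F [-0.4  0.2  0.2]
tool shift units [0.012 0.    1.621]
top bottle p0.95 bbox [421, 222, 450, 250] rect [ 542. -400.] [61. 57.] 25 ztop 0.099 topc [ 0.543 -0.402] rgb [100  54  15] 522
top bottle p0.62 bbox [372, 221, 392, 255] rect [ 539. -258.] [57. 93.] 77 ztop 0.031 topc [ 0.524 -0.25 ] rgb [183 145  72] 429
top figurine p0.91 bbox [130, 261, 158, 283] rect [445. 430.] [53. 59.] 77 ztop 0.101 topc [0.445 0.431] rgb [176 168  48] 499
top figurine p0.87 bbox [136, 224, 163, 245] rect [548. 426.] [51. 53.] 70 ztop 0.101 topc [0.548 0.428] rgb [161 153  41] 407
top figurine p0.68 bbox [412, 262, 446, 284] rect [ 435. -373.] [55. 61.] 90 ztop 0.102 topc [ 0.433 -0.374] rgb [ 70 103 132] 532
top padlock_a p0.95 bbox [372, 222, 391, 253] rect [ 541. -255.] [53. 95.] 78 ztop 0.031 topc [ 0.525 -0.251] rgb [182 145  72] 466
side bottle p0.67 bbox [325, 98, 346, 135] rect [ 544. -395.] [61. 55.] 4 ztop 0.099 topc [ 0.543 -0.399] rgb [75 46 15] 590
side figurine p0.79 bbox [361, 108, 378, 147] rect [ 435. -381.] [57. 79.] 8 ztop 0.100 topc [ 0.435 -0.373] rgb [46 67 86] 629
side figurine p0.67 bbox [264, 363, 294, 412] rect [549. 433.] [59. 54.] 10 ztop 0.099 topc [0.548 0.432] rgb [186 173  10] 1079
side figurine p0.67 bbox [314, 374, 344, 419] rect [446. 435.] [58. 54.] 7 ztop 0.100 topc [0.445 0.434] rgb [187 178  10] 1125
side padlock_a p0.98 bbox [313, 148, 350, 169] rect [ 541. -255.] [55. 94.] 79 ztop 0.032 topc [ 0.527 -0.248] rgb [168 141  49] 429
```

>>> jog_arm(commands=[0,0,0.4,0,0,0,85,0,0,0.4,0,0,0,85,0,0,0.4,0,0,0,85,0,0,0.4,0,0,0,85,0,0,0,0,0,0,85,0,0,0,0,0,0,5,0,0,0,0,0,0,5,0,0,0,0,0,0,5,0,0,0,0,0,0,5,0,0,0,0,0,0,5,0,0,0,0,0,0,5,0,0,0,0,0,0,5], newtons=60)

```text
t: 42.38
tool_pos: [0.6539, -0.0338, 0.1314]
tool_rot: [2.349, 2.085, 0.001]
contact_force: [-1.3, 0.2, 5.5]
opening: 0.0147
grip_force: 60.4
```

>>> jog_arm(commands=[0,0,0,0,0,-1,5,0,0,0,0,0,-1,5,0,0,0,0,0,-1,5,0,0,0,0,0,-1,5,0,0,0,0,0,-1,5,0,0,0,0,0,-1,5,0,0,0,0,0,-1,5,0,0,0,0,0,-1,5,0,0,0,0,0,-1,5,0,0,0,0,0,-1,5,0,0,0,0,0,-1,5,0,0,0,0,0,-1,5,0,0,0,0,0,-1,5,0,0,0,0,0,-1,5,0,0,0,0,0,-1,5,0,0,0,0,0,0,5,0,0,0,0,0,0,5,0,0,0,0,0,0,85,0,0,0,0,0,0,85,0,0,0,0,0,0,85])

```text
t: 44.88
tool_pos: [0.6532, -0.0336, 0.1298]
tool_rot: [-0.298, -3.126, -0.0]
contact_force: [-0.5, -0.3, 0.2]
opening: 0.0687
grip_force: 0.0
```

>>> jog_arm(commands=[0,0,0,0,0,0,85,0,0,-0.4,0,0,0,85,0,0,-0.5,0,0,0,85,0,0,-0.5,0,0,0,85,0,0,-0.5,0,0,0,85,0,0.5,0,0,0,0,85,0,0.5,0,0,0,0,85,0,0.5,0,0,0,0,85,0,0.5,0,0,0,0,85,0,0,0,0,0,0,85])

```text
t: 46.12
tool_pos: [0.6761, 0.086, 0.2443]
tool_rot: [-0.293, -3.128, -0.0]
contact_force: [0.7, -1.1, 0.1]
opening: 0.0852
grip_force: 0.0
```

```bash
python3 - <<'E'
from h import *
gshow()
for c in ['side','top']:
    d=snap(c,c+'5.png'); P=d['P'].reshape(-1,3); P=P[np.isfinite(P[:,0])]; G=g(P)
    b=G[(P[:,2]>.14)&(P[:,2]<.16)&(abs(G[:,1])<.05)&(abs(G[:,0]-.122)<.05)]; print(c,cv2.minAreaRect((b*1000).astype(np.float32)) if len(b)>4 else len(b))
    find(c,d,['bottle','padlock_a','mug','stamp'])
E
```

```text
t 46.12 gatepos [122.  122.5] z 244.3 yaw(y-axis rel gate y), rad 0.005 open 85.2 gf 0.0 F [ 0.7 -1.1  0.1]
side ((123.44538879394531, -0.6973609924316406), (21.38968849182129, 80.70580291748047), 89.2979965209961)
side bottle p0.72 bbox [326, 96, 346, 133] rect [ 546. -395.] [53. 62.] 78 ztop 0.100 topc [ 0.543 -0.397] rgb [81 51 15] 576
side padlock_a p0.77 bbox [311, 149, 348, 171] rect [ 542. -254.] [53. 95.] 79 ztop 0.032 topc [ 0.525 -0.247] rgb [182 152  53] 435
side padlock_a p0.42 bbox [257, 169, 288, 193] rect [656. -22.] [42. 81.] 79 ztop 0.158 topc [ 0.654 -0.032] rgb [101  21  16] 609
side mug p0.69 bbox [176, 295, 222, 346] rect [740. 325.] [ 78. 105.] 10 ztop 0.089 topc [0.745 0.32 ] rgb [110 109  99] 1814
side stamp p0.73 bbox [248, 170, 371, 254] rect [557. -12.] [ 91. 287.] 80 ztop 0.145 topc [ 0.652 -0.031] rgb [69 66 66] 4832
top ((121.34750366210938, 0.4002370834350586), (77.8687744140625, 16.005037307739258), 0.08411752432584763)
top bottle p0.83 bbox [419, 221, 450, 251] rect [ 543. -399.] [60. 54.] 20 ztop 0.099 topc [ 0.542 -0.402] rgb [102  56  16] 559
top bottle p0.65 bbox [171, 147, 206, 188] rect [751. 321.] [104.  78.] 38 ztop 0.091 topc [0.745 0.315] rgb [88 86 78] 900
top padlock_a p0.67 bbox [371, 223, 392, 254] rect [ 540. -254.] [52. 92.] 79 ztop 0.032 topc [ 0.524 -0.251] rgb [189 150  74] 391
top mug p0.60 bbox [172, 150, 206, 186] rect [750. 319.] [99. 76.] 37 ztop 0.090 topc [0.742 0.312] rgb [87 85 77] 838
top stamp p0.70 bbox [337, 147, 356, 169] rect [ 784. -161.] [59. 34.] 25 ztop 0.071 topc [ 0.783 -0.16 ] rgb [104  68  39] 238
```

View pics/top5.png

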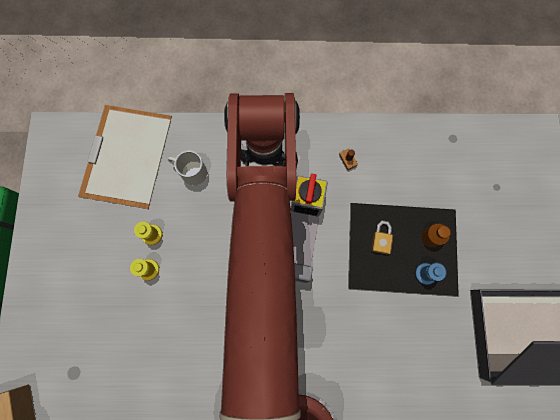

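The handle is off again, with its bar across the lane at (311,188). Padlock (383,240), bottle (438,235) and figurine (431,272) rest on the mat.

```bash
python3 -c "from station import job; print(job.finish_job())"
```

```text
the job is handed in; nothing more can be done
None
```

I handed the job in: the bottle, figurine and padlock (the only goods there) went through the switched-on gate and rest on the mat, and the gate is off again; no verdict came back.

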